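# Clamp a stack of microscope slides in the locking slide clamp

### The job

Lay the stack of glass slides flat in the bed of the slide clamp between its sprung pad and its end stop, then hold the fence's red lock tab pressed while you slide the fence along until the pad pushes the slides snugly against the stop. Let the tab spring back with its nose dropped in a notch of the rack, so that the fence stays locked and the pad holds the slides by its spring, pushed in part of the way but never driven fully home. Leave the other things on the table where they are.

Things in the scene. Friction and masses are not known exactly. Their poses are not given: they have to be found in the camera images.
- clamp: Fixed slide clamp: aluminium plate 124 x 260 x 12 mm with two dark guide rails along it and a brass rack (square notches every 6 mm) beside the +x rail. Origin on the table under the bed's middle; y runs along the clamp from the fence to the end stop, z up. The bed is the plate's top, 12 mm above the origin, 84 mm wide (x from -42 to 42) between the rails, which stand 10 mm above it.
- slide_stack: Loose green-grey stack of glass slides, one block, 77 (x) x 37 (y) x 25 (z) mm, about 0.16 kg. Origin at the centre of its underside. In the clamp its 77 mm side lies across the bed (along the clamp's x, either way round) and is pressed along its 37 mm side. Lay it in with room for the fingers before pad and stop; the fence then pushes it along the bed.
- stop_face (a point): Centre of the face of the blue end stop (78 x 16 x 26 mm block, fixed across the bed at a place that varies) that looks to the fence (to -y of the clamp), 25 mm above the table.
- pad_face (a point): Centre of the front face of the fence's sprung press pad (68 mm wide, 23 mm high plate with a black rubber face), which looks to +y of the clamp, 25 mm above the table.
- press_pad (a joint): How far the sprung pad is pushed in towards the fence, m: 0 free, 0.012 fully home. Spring: gives from 3 N on, 7.8 N when fully home. Well clamped is a few millimetres in, about half way; under 1 mm is too loose.
- tab_top (a point): Middle of the top of the lock tab's red thumb plate (36 mm along clamp x, 42 mm along y), 50 mm above the table at rest. It lies between two blue upright cheeks of the fence, 51 mm apart inside along clamp y, which rise 14 mm above the plate. Closed fingertips fit between them: press the plate down and push the fence along by a cheek.
- lock_tab (a joint): Angle of the rocking lock tab, rad: 0 at rest, nose down in a notch (locked); grows as the plate is pressed (5.5 N at first, 9 N at the end). From 0.15 (plate 5 mm down) the nose is clear; 0.32 (10 mm) is the stop. It springs back when let go; if it stays near 0.13 the nose stands on a tooth: nudge the fence by a cheek, tab not pressed, up to one notch, until it drops in.
- fence (a joint): Travel of the blue fence along the clamp's y, m: 0 at the start (locked in a notch), grows towards the stop, up to 0.122. Slides with about 3.5 N of friction; locked in a notch it has up to 1 mm of play either way. The fence carries the pad, the tab and the cheeks.
- timer: Bystander: white kitchen timer with a red grip, 47 x 62 x 66 mm, origin under its middle.
- tape_roll: Bystander: roll of beige tape lying flat, 104 x 102 x 25 mm, origin under its middle.
- oil_bottle: Bystander: small amber bottle with a red top, 29 x 29 x 77 mm, origin under its middle.
- marker: Bystander: blue and white marker lying on the table, 17 x 135 x 16 mm, origin under its middle.

How it is judged:
By the outcome, as a careful person would: the job done as asked, in the order asked, and still so for the second after the job is handed in, with the robot touching nothing.
It also fails if it takes over 72 s, if anything falls off the work surface, if the arm or the gripper's body presses on something with over 40 N, if the wrist force passes 120 N, or if a joint passes its speed limit or range.

### The arm

A 6-joint arm with a two-finger parallel gripper is mounted at the origin on a cart in front of the work surface, level with it; the furniture and walls round the work are solid. World frame = base frame: x ahead of the robot, y to its left, z up, the work surface at z = 0. Lengths are in m, angles in rad, forces in N, time in s.
With the tool pointing down it reaches from about 0.225 to 0.725 m from the base axis. Payload 3.1 kg.
Tool frame: the origin (TCP) lies midway between the tips of the shut fingers; the grasp point (between the pads) lies 19 mm behind it; z points along the fingers, y is the line along which they close (so a half turn about z gives the same grasp; the last joint's range is limited). The gripper opens to 85 mm and grips with 20 to 120 N. Pads are 22 mm wide; open, the fingers measure 114 mm over their backs; the gripper's body (76 mm by 85 mm) begins 54 mm behind the grasp point. The pads swing forward as they close: fully open they stand 13 mm farther back than shut.
Start: joints at [-1.335, 0.048, 0.099, 1.622, 0, 1.443], TCP at [0.187, -0.491, 0.231] pointing down, gripper open.
Joint ranges: [-2.91, 2.91], [-0.99, 1.94], [-1.21, 1.42], [-2.12, 2.29], [-1.49, 1.47], [-3.14, 3.14]. Speed limits (rad/s): [2.79, 2.79, 3.14, 3.14, 3.14, 3.14].

### API

Orientations are given as a unit quaternion [w, x, y, z].
In Python, from station import bot gives the robot as it stands.
- The arm moves only by the tool jog_arm, never from a script. Its argument "increments" is a list of rows, each an object of numbers: "x", "y", "z": the shift along the tool's x, y, z in mm; "wx", "wy", "wz": the turn, a rotation vector about the tool's x, y, z in rad. In form: [{"x": .., "y": .., "z": .., "wx": .., "wy": .., "wz": ..}, ...]. A call has 1 to 5 rows; each row shifts and turns the commanded pose from where the row before left it, along the tool's axes as they then stand; what a row does not reach is not made up. A row lasts 1/10 s, in which the tool goes at most 50 mm and 8.59 degrees, less where a joint would pass 70% of its speed; a pose out of reach is approached as far as the arm can. A call is refused whole if a number of a shift passes 50 or a number of a turn 0.15, either way. A call with a gripper value outside its range is refused whole. "fingers" is the finger opening in mm, from 0 to 85.4, set as the call begins (left out, the last holds). The fingers move at their own pace and stop on an object; "grip_force" is the grip in N (left out, the last holds). Time passes only in rows, so rows that do not move let the fingers close. It gives the time, the measured TCP pose, the force, the opening and the grip force at its end, in the units of the state.
- bot.observe(): the state, without advancing time (a new reading comes with each control period).
- bot.camera(name): name is "side" or "top"; returns a dict with "color" (420x560x3 uint8, red, green, blue), "fx", "fy", "cx", "cy" (pixels), "world_from_camera" (4x4, takes a point from camera to world coordinates). Camera axes: x right, y down, z forward; pixel columns grow to the right and rows downward; lengths in m; the calibration is good to about 2 mm. A picture is of the moment at which its call begins. There is no depth.
- bot.sign_off(): hands the job in; it is judged then, once.
Trained networks look in the newest picture that a camera, given by its name, has taken for a name from the list of things; names that differ only in an ending like _2 or _b are one class to them, and where a whole thing is asked for, a point or a joint stands for the part that bears it (a point fixed in the world has none). Each returns a list of dicts, best first, with "score" (0 to 1); they miss things now and then, are a little off and sometimes report something else, mostly with a low value. They report only what shows in the picture. A call takes as long as a camera call.
- bot.silhouettes(label, camera): "pixels" (420x560 bool, what is visible of it).
- bot.mark_of(label, camera): "position" ([x, y, z] in m, in world coordinates, good to about 4 mm: a listed point, or the origin of a listed thing).
The state is a dict: "t": time; "qpos": joint angles; "qvel": joint speeds; "tau": joint torques, N m; "tcp_pos": TCP position; "tcp_rot": TCP orientation; "wrist_force": force on the tool from outside, world axes, zero at the start; "torque": the same for the moment, N m; "width": finger opening in m; "gripper_force": force on a finger pad.
Only numpy, scipy, OpenCV 4.12 (cv2) and the standard library are available. Lean on these libraries where they do the work, as an engineer would, in place of code of your own. Each camera call takes 0.05 s, during which the arm holds its last target. There are 200 camera calls.

## Working session

There is one attempt and no reset: what is moved stays moved. The work goes in short steps, Python scripts to look and compute and a tool call to move; the robot and the scene stay as the last step left them, time stands still between calls to the robot, and variables do not carry over. Pictures are saved under pics/ and viewed, at most 10 in all, crops included, and the job is handed in when it is done.

Besides the shell and the picture viewer there is one more tool, called after ">>>" as name(argument=value, ...) on one line, values as JSON. jog_arm: Moves the arm, as the interface text tells. Its arguments: {"type":"object","properties":{"increments":{"type":"array","items":{"type":"object","properties":{"x":{"type":"number"},"y":{"type":"number"},"z":{"type":"number"},"wx":{"type":"number"},"wy":{"type":"number"},"wz":{"type":"number"}}}},"fingers":{"type":"number"},"grip_force":{"type":"number"}},"required":["increments"]}

```bash
mkdir -p pics; ls; cat > h.py <<'E'
import numpy as np, cv2
from station import bot
def snap(name,fn=None):
    c=bot.camera(name)
    if fn: cv2.imwrite('pics/'+fn,c['color'][:,:,::-1])
    return c
def mask_plane(m,c,z):
    v,u=np.nonzero(m); return px(np.c_[u,v],c,z)
def px(uv,c,z):
    uv=np.atleast_2d(uv).astype(float)
    d=np.c_[(uv[:,0]-c['cx'])/c['fx'],(uv[:,1]-c['cy'])/c['fy'],np.ones(len(uv))]
    T=np.array(c['world_from_camera']);d=d@T[:3,:3].T;o=T[:3,3]
    return o+d*((z-o[2])/d[:,2])[:,None]
E
python3 - <<'E'
from h import *
np.set_printoptions(precision=4,suppress=True)
s=bot.observe();print({k:np.round(v,3) for k,v in s.items()})
for n in('top','side'):
    c=snap(n,n+'0.png')
    print(n,np.array(c['world_from_camera']),c['fx'])
    for l in('clamp','slide_stack','stop_face','pad_face','tab_top','timer','tape_roll','oil_bottle','marker'):
        print(l,[(round(r['score'],2),np.round(r['position'],4)) for r in bot.mark_of(l,n)[:2]])
E
```

```text
pics
{'t': np.float64(0.0), 'qpos': array([-1.335,  0.049,  0.098,  1.622, -0.   ,  1.443]), 'qvel': array([-0.   , -0.   ,  0.   ,  0.   , -0.001,  0.003]), 'tau': array([  0.   , -33.879,  32.001,   0.02 ,  -0.   ,  -0.   ]), 'tcp_pos': array([ 0.187, -0.49 ,  0.23 ]), 'tcp_rot': array([-0.001,  0.984,  0.181, -0.   ]), 'wrist_force': array([0.765, 0.471, 0.554]), 'torque': array([ 0.004, -0.019, -0.043]), 'gripper_force': np.float64(0.0), 'width': np.float64(0.086)}
top [[-0.018  -0.9943  0.105   0.4658]
 [-0.9998  0.0193  0.0107 -0.291 ]
 [-0.0127 -0.1048 -0.9944  1.0883]
 [ 0.      0.      0.      1.    ]] 446.9902415337205
clamp [(0.93, array([ 0.5228, -0.1172,  0.0017]))]
slide_stack [(0.61, array([ 0.4707, -0.3821, -0.0025]))]
stop_face [(0.61, array([ 0.4998, -0.0295,  0.0276]))]
pad_face [(0.63, array([ 0.5271, -0.1517,  0.0265]))]
tab_top [(0.62, array([ 0.53  , -0.2033,  0.0484])), (0.33, array([ 0.4688, -0.3845, -0.0041]))]
timer [(0.94, array([ 0.7176, -0.2125,  0.0022]))]
tape_roll [(0.83, array([ 0.6595, -0.4243,  0.0018]))]
oil_bottle [(0.54, array([ 0.6908, -0.3011, -0.0034]))]
marker [(0.69, array([ 0.5534, -0.594 , -0.0027]))]
side [[ 0.7343 -0.4125  0.5391 -0.0049]
 [-0.6787 -0.4301  0.5953 -0.9147]
 [-0.0137 -0.803  -0.5958  0.705 ]
 [ 0.      0.      0.      1.    ]] 446.91285377676587
clamp [(0.89, array([ 0.518 , -0.1172, -0.0016]))]
slide_stack [(0.9, array([ 0.4724, -0.386 , -0.0011]))]
stop_face [(0.66, array([ 0.4967, -0.0337,  0.0255]))]
pad_face [(0.53, array([ 0.526 , -0.1527,  0.0253]))]
tab_top [(0.47, array([ 0.5289, -0.2062,  0.0511]))]
timer [(0.9, array([ 0.7183, -0.2157, -0.0025])), (0.52, array([ 0.5264, -0.2045,  0.0529]))]
tape_roll [(0.96, array([ 0.6613, -0.4278, -0.0037]))]
oil_bottle [(0.61, array([ 0.6905, -0.3051,  0.0007]))]
marker [(0.94, array([ 0.5553, -0.5971, -0.0006]))]
```

View pics/top0.png

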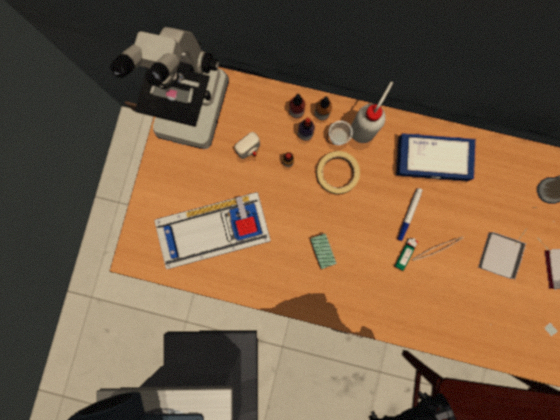

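View pics/side0.png

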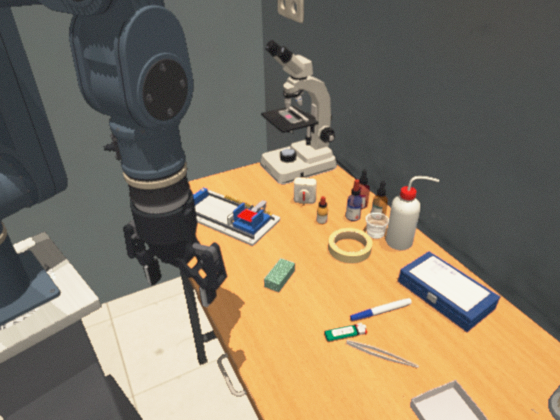

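```bash
python3 - <<'E'
from h import *
np.set_printoptions(precision=4,suppress=True)
for n in('top','side'):
    c=snap(n)
    for l,z in(('slide_stack',.025),('clamp',.012),('stop_face',.03),('tab_top',.05)):
        for r in bot.silhouettes(l,n)[:1]:
            m=r['pixels']; p=mask_plane(m,c,z)[:,:2].astype(np.float32)
            rect=cv2.minAreaRect(p*1000); print(n,l,round(r['score'],2),m.sum(),rect)
E
```

```text
top slide_stack 0.93 534 ((468.70819091796875, -380.8956604003906), (75.73978424072266, 40.294952392578125), 17.689542770385742)
top clamp 0.63 5256 ((523.5535888671875, -115.83610534667969), (125.38179016113281, 260.3785400390625), 13.70448112487793)
top stop_face 0.68 285 ((498.27423095703125, -21.78093147277832), (77.49915313720703, 21.741588592529297), 15.714902877807617)
top tab_top 0.72 5085 ((521.3432006835938, -122.455810546875), (119.998779296875, 249.84747314453125), 14.079681396484375)
side slide_stack 0.73 662 ((459.6679992675781, -392.3725891113281), (96.62446594238281, 48.866180419921875), 18.835126876831055)
side clamp 0.72 159 ((520.478271484375, -4.461147308349609), (76.38087463378906, 38.566001892089844), 56.19057846069336)
side stop_face 0.54 173 ((506.8982238769531, -25.661388397216797), (71.43714141845703, 40.02682113647461), 54.77451705932617)
side tab_top 0.48 201 ((553.18310546875, -195.9927215576172), (89.40133666992188, 35.23330307006836), 15.965126991271973)
```

The top picture shows the clamp around px (213,230), with its stop at (168,240), the red tab at (245,226) and the rack on the far (+x) side. The slides are at (322,250). The side view agrees. Clamp yaw is about 13.7° and the stack's about 17.7°, so I can start moving.

>>> jog_arm(increments=[{"x": 50, "z": 20, "wz": 0.054}, {"x": 50, "z": 20}, {"x": 50, "z": 20}, {"x": 50, "z": 20}, {"x": 50, "z": 20}], fingers=70, grip_force=30)

```text
invalid input at $.increments[0]: expected keys x, y, z, wx, wy, wz
```

```bash
cat >> h.py <<'E'
from scipy.spatial.transform import Rotation as R
C=np.array([.522,-.117]);YAW=np.radians(13.7)
def st():
    s=bot.observe();r=R.from_quat(np.roll(s['tcp_rot'],-1)).as_matrix()
    p=np.array(s['tcp_pos']);a=np.arctan2(r[1,0],r[0,0])
    c,q=np.cos(YAW),np.sin(YAW);d=p[:2]-C
    print('t%.2f tcp'%s['t'],np.round(p*1000,1),'xang %.2f'%np.degrees(a),'tilt',np.round(r[:2,2],3),'clamp mm',np.round([1000*(c*d[0]+q*d[1]),1000*(-q*d[0]+c*d[1])],1),'F',np.round(s['wrist_force'],1),'w %.4f g %.1f'%(s['width'],s['gripper_force']))
    return s,p,r,a
def go(target,ang=None):
    s,p,r,a=st(); print('tool move mm',np.round(r.T@(np.array(target)-p)*1000,1),'wz',None if ang is None else np.round(a-np.radians(ang),3))
def cl(x,y,z):
    c,q=np.cos(YAW),np.sin(YAW);return [C[0]+c*x-q*y,C[1]+q*x+c*y,z]
E
python3 - <<'E'
from h import *
c=snap('top','t1.png')
for n in('top','side'):
    bot.camera(n); print([(r['score'],np.round(r['position'],4)) for r in bot.mark_of('slide_stack',n)[:1]])
go([.470,-.383,.03],17.7)
E
```

```text
[(0.94, array([ 4.696e-01, -3.859e-01, -1.000e-04]))]
[(0.67, array([ 0.5238, -0.2064,  0.0522]))]
t1.75 tcp [ 186.8 -490.6  231.3] xang 20.84 tilt [-0. -0.] clamp mm [-414.2 -283.6] F [-0.7  0.3  0.2] w 0.0856 g 0.0
tool move mm [3.030e+02 2.000e-01 2.013e+02] wz 0.055
```

All six keys are needed in each row.

>>> jog_arm(increments=[{"x": 50, "y": 0, "z": 20, "wx": 0, "wy": 0, "wz": 0.055}, {"x": 50, "y": 0, "z": 20, "wx": 0, "wy": 0, "wz": 0}, {"x": 50, "y": 0, "z": 20, "wx": 0, "wy": 0, "wz": 0}, {"x": 50, "y": 0, "z": 20, "wx": 0, "wy": 0, "wz": 0}, {"x": 50, "y": 0, "z": 20, "wx": 0, "wy": 0, "wz": 0}], fingers=70, grip_force=30)

```text
t: 2.25
tcp_pos: [0.4088, -0.417, 0.1379]
tcp_rot: [0.0, 0.988, 0.154, 0.0]
wrist_force: [0.2, -1.0, 0.7]
width: 0.0702
gripper_force: 0.0
```

```bash
python3 - <<'E'
from h import *
go([.470,-.384,.05],17.7)
E
```

```text
t2.25 tcp [ 408.8 -417.   137.9] xang 17.68 tilt [ 0.    -0.001] clamp mm [-181.1 -264.7] F [ 0.2 -1.   0.7] w 0.0702 g 0.0
tool move mm [ 68.4 -12.9  87.9] wz -0.0
```

>>> jog_arm(increments=[{"x": 30, "y": -6, "z": 40, "wx": 0, "wy": 0, "wz": 0}, {"x": 22, "y": -7, "z": 40, "wx": 0, "wy": 0, "wz": 0}, {"x": 0, "y": 0, "z": 0, "wx": 0, "wy": 0, "wz": 0}, {"x": 0, "y": 0, "z": 0, "wx": 0, "wy": 0, "wz": 0}])

```text
t: 2.65
tcp_pos: [0.4518, -0.3885, 0.0574]
tcp_rot: [-0.001, 0.988, 0.154, -0.001]
wrist_force: [0.2, -0.6, 0.4]
width: 0.0702
gripper_force: 0.0
```

```bash
python3 - <<'E'
from h import *
go([.470,-.384,.002],17.7)
snap('side','s2.png');c=bot.camera('side')
im=c['color'][180:340,160:360];cv2.imwrite('pics/s2c.png',cv2.resize(im,None,fx=4,fy=3.75,interpolation=cv2.INTER_CUBIC)[:,:,::-1])
E
```

```text
t2.65 tcp [ 451.8 -388.5   57.4] xang 17.76 tilt [-0.003  0.002] clamp mm [-132.5 -247.1] F [ 0.2 -0.6  0.4] w 0.0702 g 0.0
tool move mm [18.8  1.4 55.4] wz 0.001
```

View pics/s2c.png

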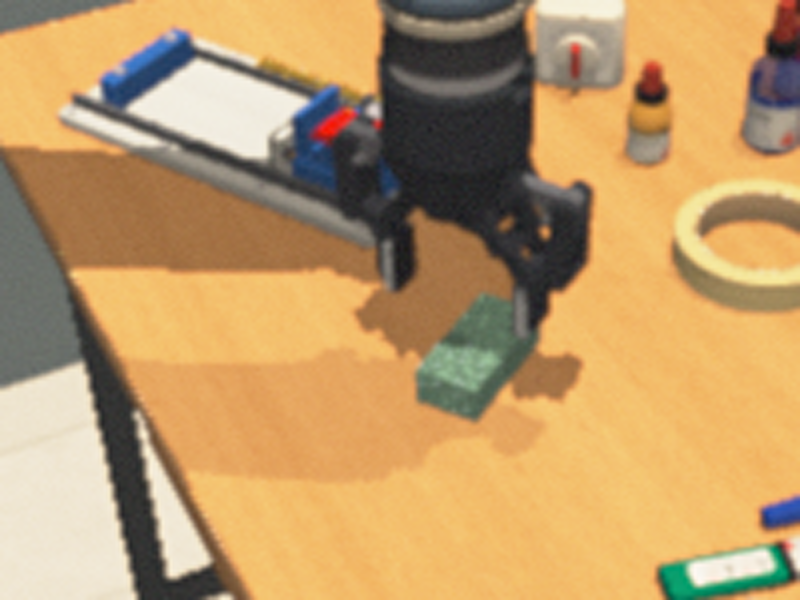

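The picture shows the open fingers straddling the stack (crop px 395–530, 290–330) at about 5 cm height. I'll go down and grip.

>>> jog_arm(increments=[{"x": 19, "y": 1.4, "z": 10, "wx": 0, "wy": 0, "wz": 0}, {"x": 0, "y": 0, "z": 20, "wx": 0, "wy": 0, "wz": 0}, {"x": 0, "y": 0, "z": 15, "wx": 0, "wy": 0, "wz": 0}, {"x": 0, "y": 0, "z": 8, "wx": 0, "wy": 0, "wz": 0}, {"x": 0, "y": 0, "z": 0, "wx": 0, "wy": 0, "wz": 0}])

```text
t: 3.25
tcp_pos: [0.4698, -0.3851, 0.0049]
tcp_rot: [-0.001, 0.988, 0.153, -0.001]
wrist_force: [-0.6, 0.2, -0.1]
width: 0.0699
gripper_force: 0.0
```

```bash
python3 - <<'E'
from h import *
go([.470,-.384,.002],17.7)
E
```

```text
t3.25 tcp [ 469.8 -385.1    4.9] xang 17.62 tilt [-0.001  0.001] clamp mm [-114.3 -248.1] F [-0.6  0.2 -0.1] w 0.0699 g 0.0
tool move mm [ 0.6 -1.   2.9] wz -0.001
```

>>> jog_arm(increments=[{"x": 0, "y": -1, "z": 3, "wx": 0, "wy": 0, "wz": 0}, {"x": 0, "y": 0, "z": 0, "wx": 0, "wy": 0, "wz": 0}, {"x": 0, "y": 0, "z": 0, "wx": 0, "wy": 0, "wz": 0}, {"x": 0, "y": 0, "z": 0, "wx": 0, "wy": 0, "wz": 0}, {"x": 0, "y": 0, "z": 0, "wx": 0, "wy": 0, "wz": 0}], fingers=25, grip_force=30)

```text
t: 3.75
tcp_pos: [0.4711, -0.3846, 0.0036]
tcp_rot: [0.001, 0.988, 0.154, 0.0]
wrist_force: [-1.7, -0.4, 2.4]
width: 0.0365
gripper_force: 32.4
```

```bash
python3 - <<'E'
from h import *
go([.470,-.384,.09],17.7)
E
```

```text
t3.75 tcp [ 471.1 -384.6    3.6] xang 17.69 tilt [ 0.001 -0.001] clamp mm [-112.8 -247.9] F [-1.7 -0.4  2.4] w 0.0365 g 32.4
tool move mm [ -0.8  -0.8 -86.4] wz -0.0
```

>>> jog_arm(increments=[{"x": 0, "y": 0, "z": -20, "wx": 0, "wy": 0, "wz": 0}, {"x": 0, "y": 0, "z": -40, "wx": 0, "wy": 0, "wz": 0.035}, {"x": 0, "y": 0, "z": -40, "wx": 0, "wy": 0, "wz": 0.035}, {"x": 0, "y": 0, "z": -20, "wx": 0, "wy": 0, "wz": 0}, {"x": 0, "y": 0, "z": 0, "wx": 0, "wy": 0, "wz": 0}])

```text
t: 4.25
tcp_pos: [0.4728, -0.3862, 0.1272]
tcp_rot: [0.003, 0.993, 0.119, 0.003]
wrist_force: [0.2, 0.3, -1.4]
width: 0.0366
gripper_force: 31.9
```

```bash
cat >> h.py <<'E'
def rectify(im,c,z,x0=-80,x1=80,y0=-150,y1=150,s=2):
    X,Y=np.meshgrid(np.arange(x0,x1,1/s)/1000,np.arange(y0,y1,1/s)/1000)
    cc,q=np.cos(YAW),np.sin(YAW)
    P=np.stack([C[0]+cc*X-q*Y,C[1]+q*X+cc*Y,np.full_like(X,z)],-1).reshape(-1,3)
    T=np.array(c['world_from_camera']);p=(P-T[:3,3])@T[:3,:3]
    u=(p[:,0]/p[:,2]*c['fx']+c['cx']).reshape(X.shape).astype(np.float32);v=(p[:,1]/p[:,2]*c['fy']+c['cy']).reshape(X.shape).astype(np.float32)
    return cv2.remap(im,u,v,cv2.INTER_CUBIC)
E
python3 - <<'E'
from h import *
s,p,r,a=st()
c=snap('top'); im=cv2.imread('pics/top0.png')
o=rectify(im,c,.022); print(o.shape)
# rows = y -150..150, cols = x -80..80 ; display rotated: y horizontal
d=cv2.rotate(o,cv2.ROTATE_90_COUNTERCLOCKWISE)  # up=+x, right=+y
d=cv2.resize(d,(800,427))
cv2.imwrite('pics/rect.png',d)
g=cv2.cvtColor(o,cv2.COLOR_BGR2GRAY).astype(float)
for ya in (0,40):
    i=int((ya-20+150)*2);print(ya,[(x,int(v)) for x,v in zip(range(-74,75,2),g[i:i+80].mean(0)[12::4])])
E
```

```text
t4.25 tcp [ 472.8 -386.2  127.2] xang 13.69 tilt [ 0.006 -0.006] clamp mm [-111.6 -249.9] F [ 0.2  0.3 -1.4] w 0.0366 g 31.9
(600, 320, 3)
0 [(-74, 143), (-72, 144), (-70, 143), (-68, 143), (-66, 143), (-64, 139), (-62, 140), (-60, 154), (-58, 175), (-56, 188), (-54, 190), (-52, 177), (-50, 140), (-48, 95), (-46, 75), (-44, 102), (-42, 147), (-40, 180), (-38, 191), (-36, 193), (-34, 191), (-32, 191), (-30, 190), (-28, 190), (-26, 190), (-24, 189), (-22, 189), (-20, 189), (-18, 190), (-16, 191), (-14, 192), (-12, 192), (-10, 190), (-8, 190), (-6, 189), (-4, 190), (-2, 190), (0, 189), (2, 188), (4, 187), (6, 186), (8, 185), (10, 186), (12, 187), (14, 187), (16, 189), (18, 191), (20, 190), (22, 190), (24, 191), (26, 192), (28, 192), (30, 191), (32, 190), (34, 186), (36, 179), (38, 155), (40, 112), (42, 80), (44, 84), (46, 109), (48, 127), (50, 132), (52, 133), (54, 134), (56, 136), (58, 137), (60, 137), (62, 136), (64, 140), (66, 144), (68, 144), (70, 144), (72, 144), (74, 143)]
40 [(-74, 142), (-72, 142), (-70, 143), (-68, 143), (-66, 141), (-64, 139), (-62, 139), (-60, 153), (-58, 173), (-56, 184), (-54, 183), (-52, 168), (-50, 132), (-48, 88), (-46, 75), (-44, 101), (-42, 147), (-40, 180), (-38, 192), (-36, 192), (-34, 191), (-32, 189), (-30, 189), (-28, 190), (-26, 189), (-24, 189), (-22, 189), (-20, 189), (-18, 190), (-16, 190), (-14, 191), (-12, 191), (-10, 191), (-8, 192), (-6, 192), (-4, 192), (-2, 192), (0, 191), (2, 190), (4, 189), (6, 187), (8, 186), (10, 186), (12, 187), (14, 188), (16, 190), (18, 190), (20, 190), (22, 190), (24, 191), (26, 191), (28, 192), (30, 192), (32, 190), (34, 189), (36, 183), (38, 158), (40, 114), (42, 85), (44, 98), (46, 128), (48, 144), (50, 148), (52, 148), (54, 149), (56, 152), (58, 153), (60, 147), (62, 140), (64, 141), (66, 146), (68, 149), (70, 148), (72, 148), (74, 148)]
```

View pics/rect.png

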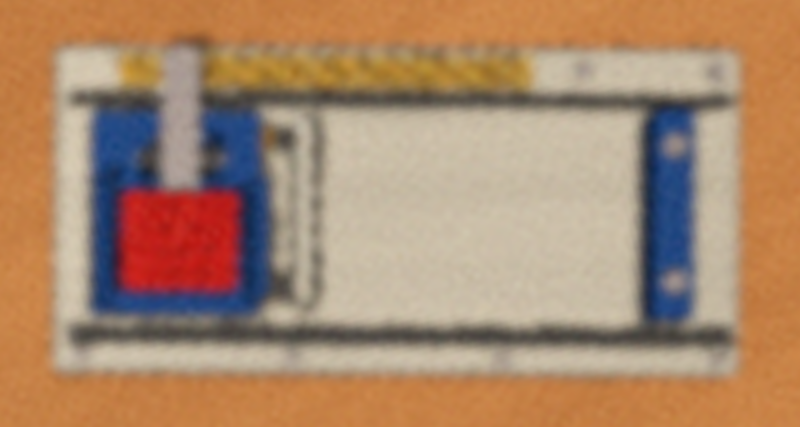

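The rectified top view puts the rails at x≈-45.5 and +43 (bed centre about -1 mm in my frame). The pad face is at y≈-33 and the stop face at y≈89. Now carry the stack over the bed.

>>> jog_arm(increments=[{"x": 18, "y": -45, "z": 0, "wx": 0, "wy": 0, "wz": 0}, {"x": 18, "y": -45, "z": 0, "wx": 0, "wy": 0, "wz": 0}, {"x": 18, "y": -45, "z": 0, "wx": 0, "wy": 0, "wz": 0}, {"x": 18, "y": -45, "z": 0, "wx": 0, "wy": 0, "wz": 0}, {"x": 18, "y": -45, "z": 0, "wx": 0, "wy": 0, "wz": 0}])

```text
t: 4.8
tcp_pos: [0.503, -0.1417, 0.1192]
tcp_rot: [-0.001, 0.993, 0.119, -0.002]
wrist_force: [1.7, -0.7, -1.9]
width: 0.0365
gripper_force: 31.9
```

```bash
python3 - <<'E'
from h import *
go(cl(0,.028,.055),13.7)
E
```

```text
t4.80 tcp [ 503.  -141.7  119.2] xang 13.66 tilt [-0.005  0.002] clamp mm [-24.3 -19.5] F [ 1.7 -0.7 -1.9] w 0.0365 g 31.9
tool move mm [ 24.5 -47.3  64.3] wz -0.001
```

>>> jog_arm(increments=[{"x": 12, "y": -25, "z": 0, "wx": 0, "wy": 0, "wz": 0}, {"x": 11, "y": -20, "z": 10, "wx": 0, "wy": 0, "wz": 0}, {"x": 0, "y": 0, "z": 30, "wx": 0, "wy": 0, "wz": 0}, {"x": 0, "y": 0, "z": 24, "wx": 0, "wy": 0, "wz": 0}, {"x": 0, "y": 0, "z": 0, "wx": 0, "wy": 0, "wz": 0}])

```text
t: 5.3
tcp_pos: [0.5108, -0.0929, 0.0513]
tcp_rot: [-0.003, 0.993, 0.12, -0.006]
wrist_force: [-0.9, -0.0, -2.9]
width: 0.0368
gripper_force: 31.8
```

```bash
python3 - <<'E'
from h import *
go(cl(0,.028,.055),13.7)
t=snap('top'); a=rectify(t['color'][:,:,::-1].copy(),t,.05,-80,80,-50,110,2.5)
s=snap('side'); b=rectify(s['color'][:,:,::-1].copy(),s,.03,-80,80,-50,110,2.5)
cv2.imwrite('pics/hov.png',np.hstack([cv2.rotate(x,cv2.ROTATE_90_COUNTERCLOCKWISE) for x in(a,b)]))
for n in('top','side'):print(n,[(r['score'],np.round(r['position'],4)) for r in bot.mark_of('slide_stack',n)[:1]])
E
```

```text
t5.30 tcp [510.8 -92.9  51.3] xang 13.73 tilt [-0.014  0.004] clamp mm [-5.1 26.1] F [-0.9 -0.  -2.9] w 0.0368 g 31.8
tool move mm [ 5.1 -1.9 -3.7] wz 0.001
top [(0.55, array([ 0.5076, -0.0942,  0.047 ]))]
side [(0.9, array([ 0.5132, -0.0959,  0.0486]))]
```

View pics/hov.png

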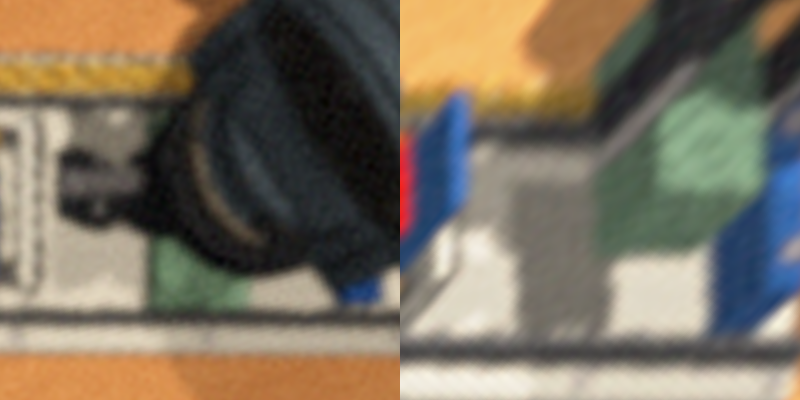

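The top view shows the stack's lower edge at x≈-44.5, so its centre sits about 1 mm to -x of the TCP. The TCP therefore belongs at x≈0. Shift and lower.

>>> jog_arm(increments=[{"x": 5, "y": -2, "z": 0, "wx": 0, "wy": 0, "wz": 0}, {"x": 0, "y": 0, "z": 8, "wx": 0, "wy": 0, "wz": 0}, {"x": 0, "y": 0, "z": 8, "wx": 0, "wy": 0, "wz": 0}, {"x": 0, "y": 0, "z": 4, "wx": 0, "wy": 0, "wz": 0}, {"x": 0, "y": 0, "z": 0, "wx": 0, "wy": 0, "wz": 0}])

```text
t: 6.0
tcp_pos: [0.5199, -0.0917, 0.0373]
tcp_rot: [-0.001, 0.993, 0.119, -0.001]
wrist_force: [0.4, 0.1, -1.4]
width: 0.037
gripper_force: 32.0
```

```bash
python3 - <<'E'
from h import *
go(cl(0,.028,.016),13.7)
E
```

```text
t6.00 tcp [519.9 -91.7  37.3] xang 13.68 tilt [-0.003  0.001] clamp mm [ 3.9 25.1] F [ 0.4  0.1 -1.4] w 0.0370 g 32.0
tool move mm [-3.9 -2.9 21.3] wz -0.0
```

>>> jog_arm(increments=[{"x": -3.9, "y": -3, "z": 4, "wx": 0, "wy": 0, "wz": 0}, {"x": 0, "y": 0, "z": 3, "wx": 0, "wy": 0, "wz": 0}, {"x": 0, "y": 0, "z": 0, "wx": 0, "wy": 0, "wz": 0}, {"x": 0, "y": 0, "z": 0, "wx": 0, "wy": 0, "wz": 0}])

```text
t: 6.4
tcp_pos: [0.5165, -0.09, 0.0318]
tcp_rot: [0.0, 0.993, 0.119, 0.0]
wrist_force: [0.2, 0.1, -1.6]
width: 0.0366
gripper_force: 32.0
```

```bash
python3 - <<'E'
from h import *
st()
t=snap('top'); st()
a=rectify(t['color'][:,:,::-1].copy(),t,.055,-60,60,-20,80,1); b=rectify(t['color'][:,:,::-1].copy(),t,.022,-60,60,-50,0,1)
x=np.arange(-60,60)
# stack lower-x end: columns y 12..40 ; rails profile at y -45..-5
print('stack G-R',[(i,int(v)) for i,v in zip(x[8:40],(a[28:58,:,1].astype(float)-a[28:58,:,2]).mean(0)[8:40])])
print('rail',[(i,int(v)) for i,v in zip(x[8:24],b[10:40].mean((0,2))[8:24])])
for n in('top','side'):
    if n=='side':bot.camera(n)
    for r in bot.mark_of('slide_stack',n)[:1]:
        d=np.array(r['position'])[:2]-C;c,q=np.cos(YAW),np.sin(YAW);print(n,r['score'],c*d[0]+q*d[1],-q*d[0]+c*d[1])
E
```

```text
t6.40 tcp [516.5 -90.   31.8] xang 13.68 tilt [ 0. -0.] clamp mm [ 1.1 27.5] F [ 0.2  0.1 -1.6] w 0.0366 g 32.0
t6.45 tcp [516.7 -90.1  32. ] xang 13.68 tilt [ 0. -0.] clamp mm [ 1.2 27.4] F [-0.1  0.  -2.4] w 0.0367 g 32.0
stack G-R [(np.int64(-52), -11), (np.int64(-51), -9), (np.int64(-50), -7), (np.int64(-49), -6), (np.int64(-48), -4), (np.int64(-47), -4), (np.int64(-46), -6), (np.int64(-45), -7), (np.int64(-44), -8), (np.int64(-43), -9), (np.int64(-42), -9), (np.int64(-41), -7), (np.int64(-40), -4), (np.int64(-39), 1), (np.int64(-38), 8), (np.int64(-37), 14), (np.int64(-36), 19), (np.int64(-35), 20), (np.int64(-34), 21), (np.int64(-33), 21), (np.int64(-32), 22), (np.int64(-31), 21), (np.int64(-30), 21), (np.int64(-29), 21), (np.int64(-28), 21), (np.int64(-27), 20), (np.int64(-26), 19), (np.int64(-25), 19), (np.int64(-24), 18), (np.int64(-23), 16), (np.int64(-22), 14), (np.int64(-21), 14)]
rail [(np.int64(-52), 186), (np.int64(-51), 171), (np.int64(-50), 151), (np.int64(-49), 127), (np.int64(-48), 104), (np.int64(-47), 88), (np.int64(-46), 83), (np.int64(-45), 88), (np.int64(-44), 103), (np.int64(-43), 123), (np.int64(-42), 146), (np.int64(-41), 168), (np.int64(-40), 183), (np.int64(-39), 192), (np.int64(-38), 195), (np.int64(-37), 194)]
top 0.56 0.0004894444728191262 0.02818599730554211
side 0.57 -0.00028002314132988346 0.02291836789652179
```

>>> jog_arm(increments=[{"x": -2.2, "y": 0, "z": 2, "wx": 0, "wy": 0, "wz": 0}, {"x": 0, "y": 0, "z": 5, "wx": 0, "wy": 0, "wz": 0}, {"x": 0, "y": 0, "z": 5, "wx": 0, "wy": 0, "wz": 0}, {"x": 0, "y": 0, "z": 0, "wx": 0, "wy": 0, "wz": 0}, {"x": 0, "y": 0, "z": 0, "wx": 0, "wy": 0, "wz": 0}])

```text
t: 7.1
tcp_pos: [0.514, -0.0904, 0.0192]
tcp_rot: [-0.0, 0.993, 0.119, -0.0]
wrist_force: [0.3, -0.1, -1.6]
width: 0.0366
gripper_force: 32.0
```

```bash
python3 - <<'E'
from h import *
go(cl(-.001,.028,.016),13.7)
E
```

```text
t7.10 tcp [514.  -90.4  19.2] xang 13.68 tilt [-0.001  0.   ] clamp mm [-1.5 27.7] F [ 0.3 -0.1 -1.6] w 0.0366 g 32.0
tool move mm [ 0.5 -0.3  3.2] wz -0.0
```

>>> jog_arm(increments=[{"x": 0.5, "y": 0, "z": 2, "wx": 0, "wy": 0, "wz": 0}, {"x": 0, "y": 0, "z": 1.5, "wx": 0, "wy": 0, "wz": 0}, {"x": 0, "y": 0, "z": 0, "wx": 0, "wy": 0, "wz": 0}, {"x": 0, "y": 0, "z": 0, "wx": 0, "wy": 0, "wz": 0}])

```text
t: 7.5
tcp_pos: [0.5149, -0.0904, 0.0163]
tcp_rot: [-0.0, 0.993, 0.119, -0.0]
wrist_force: [-0.8, -0.2, -1.3]
width: 0.0368
gripper_force: 32.0
```

```bash
python3 - <<'E'
from h import *
go(cl(-.001,.028,.0155),13.7)
E
```

```text
t7.50 tcp [514.9 -90.4  16.3] xang 13.68 tilt [-0.  0.] clamp mm [-0.6 27.5] F [-0.8 -0.2 -1.3] w 0.0368 g 32.0
tool move mm [-0.4 -0.5  0.8] wz -0.0
```

Lower one more millimetre, release and rise.

>>> jog_arm(increments=[{"x": 0, "y": 0, "z": 1.2, "wx": 0, "wy": 0, "wz": 0}, {"x": 0, "y": 0, "z": 0, "wx": 0, "wy": 0, "wz": 0}])

```text
t: 7.7
tcp_pos: [0.5152, -0.0905, 0.0156]
tcp_rot: [0.0, 0.993, 0.119, 0.0]
wrist_force: [-0.6, 0.6, 0.5]
width: 0.0368
gripper_force: 32.2
```

>>> jog_arm(increments=[{"x": 0, "y": 0, "z": 0, "wx": 0, "wy": 0, "wz": 0}, {"x": 0, "y": 0, "z": 0, "wx": 0, "wy": 0, "wz": 0}, {"x": 0, "y": 0, "z": 0, "wx": 0, "wy": 0, "wz": 0}, {"x": 0, "y": 0, "z": 0, "wx": 0, "wy": 0, "wz": 0}], fingers=56)

```text
t: 8.1
tcp_pos: [0.515, -0.0905, 0.0151]
tcp_rot: [0.0, 0.993, 0.119, 0.0]
wrist_force: [-1.0, -0.5, -0.9]
width: 0.056
gripper_force: 0.0
```

>>> jog_arm(increments=[{"x": 0, "y": 0, "z": -15, "wx": 0, "wy": 0, "wz": 0}, {"x": 0, "y": 0, "z": -30, "wx": 0, "wy": 0, "wz": 0}, {"x": 0, "y": 0, "z": -40, "wx": 0, "wy": 0, "wz": 0}, {"x": 0, "y": 0, "z": -40, "wx": 0, "wy": 0, "wz": 0}, {"x": 0, "y": 0, "z": 0, "wx": 0, "wy": 0, "wz": 0}])

```text
t: 8.6
tcp_pos: [0.5192, -0.0917, 0.1475]
tcp_rot: [0.003, 0.993, 0.119, 0.006]
wrist_force: [0.5, -0.5, 0.9]
width: 0.056
gripper_force: 0.0
```

```bash
python3 - <<'E'
from h import *
go(cl(-.012,-.087,.12),13.7)
E
```

```text
t8.60 tcp [519.2 -91.7 147.5] xang 13.69 tilt [ 0.013 -0.004] clamp mm [ 3.2 25.2] F [ 0.5 -0.5  0.9] w 0.0560 g 0.0
tool move mm [-15.5 112.   28. ] wz -0.0
```

>>> jog_arm(increments=[{"x": -8, "y": 40, "z": 0, "wx": 0, "wy": 0, "wz": 0}, {"x": -8, "y": 40, "z": 10, "wx": 0, "wy": 0, "wz": 0}, {"x": 0, "y": 31, "z": 10, "wx": 0, "wy": 0, "wz": 0}, {"x": 0, "y": 0, "z": 10, "wx": 0, "wy": 0, "wz": 0}, {"x": 0, "y": 0, "z": 0, "wx": 0, "wy": 0, "wz": 0}], fingers=0)

```text
t: 9.1
tcp_pos: [0.5239, -0.2017, 0.1073]
tcp_rot: [-0.002, 0.993, 0.118, -0.002]
wrist_force: [-0.9, 0.4, 1.4]
width: 0.0001
gripper_force: 0.0
```

```bash
cat >> h.py <<'E'
def clf(p):
    d=np.array(p)[:2]-C;c,q=np.cos(YAW),np.sin(YAW);return np.round([1000*(c*d[0]+q*d[1]),1000*(-q*d[0]+c*d[1]),1000*p[2]],1)
def marks(ls,ns=('top','side')):
    for n in ns:
        bot.camera(n)
        for l in ls: print(n,l,[(round(r['score'],2),clf(r['position'])) for r in bot.mark_of(l,n)[:1]])
E
python3 - <<'E'
from h import *
go(cl(-.0125,-.086,.07),13.7)
c=snap('side');cv2.imwrite('pics/s5.png',cv2.resize(c['color'][160:280,180:340],(800,600),interpolation=cv2.INTER_CUBIC)[:,:,::-1])
marks(['slide_stack','pad_face','stop_face','tab_top'])
E
```

```text
t9.10 tcp [ 523.9 -201.7  107.3] xang 13.60 tilt [-0.004  0.003] clamp mm [-18.2 -82.8] F [-0.9  0.4  1.4] w 0.0001 g 0.0
tool move mm [ 5.8  3.4 37.3] wz -0.002
top slide_stack []
top pad_face []
top stop_face []
top tab_top []
side slide_stack [(0.74, array([-2.9, 26.6, 11.9]))]
side pad_face [(0.44, array([ -3.1, -35. ,  23.3]))]
side stop_face [(0.49, array([-4.8, 88.5, 23.5]))]
side tab_top [(0.76, array([-19.1, -84.8,  51.7]))]
```

View pics/s5.png

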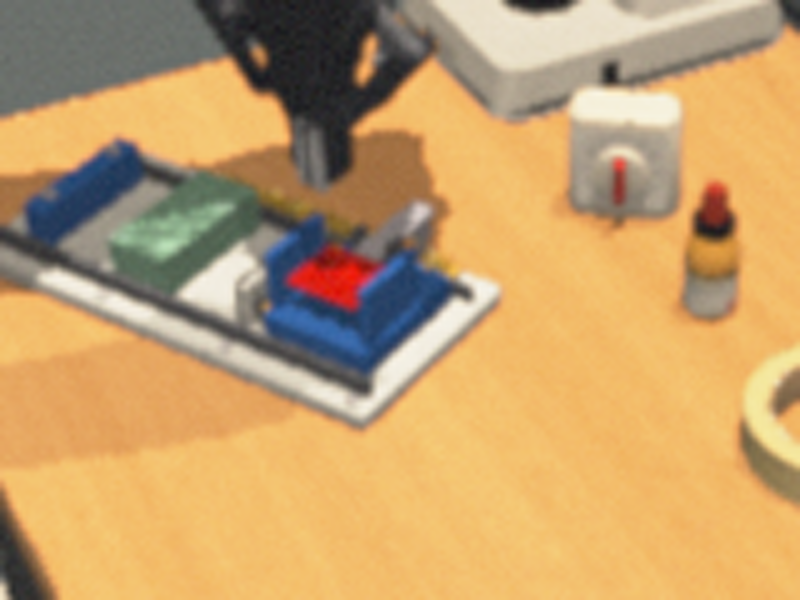

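The slides lie flat in the bed (crop px 185,230), between the pad (250,290) and the stop (85,190). The red plate is at (335,275) between its cheeks. Approach from above.

>>> jog_arm(increments=[{"x": 4, "y": 3.4, "z": 10, "wx": 0, "wy": 0, "wz": 0}, {"x": 0, "y": 0, "z": 13, "wx": 0, "wy": 0, "wz": 0}, {"x": 0, "y": 0, "z": 12, "wx": 0, "wy": 0, "wz": 0}, {"x": 0, "y": 0, "z": 0, "wx": 0, "wy": 0, "wz": 0}, {"x": 0, "y": 0, "z": 0, "wx": 0, "wy": 0, "wz": 0}])

```text
t: 10.15
tcp_pos: [0.5294, -0.204, 0.0737]
tcp_rot: [-0.001, 0.993, 0.119, -0.001]
wrist_force: [-0.4, 0.3, 0.3]
width: 0.0001
gripper_force: 0.0
```

```bash
python3 - <<'E'
from h import *
go(cl(-.014,-.086,.053),13.7)
c=snap('side');cv2.imwrite('pics/s6.png',cv2.resize(c['color'][180:250,210:310],(800,560),interpolation=cv2.INTER_CUBIC)[:,:,::-1])
E
```

```text
t10.15 tcp [ 529.4 -204.    73.7] xang 13.68 tilt [-0.002  0.001] clamp mm [-13.4 -86.3] F [-0.4  0.3  0.3] w 0.0001 g 0.0
tool move mm [-0.5 -0.2 20.7] wz -0.0
```

View pics/s6.png

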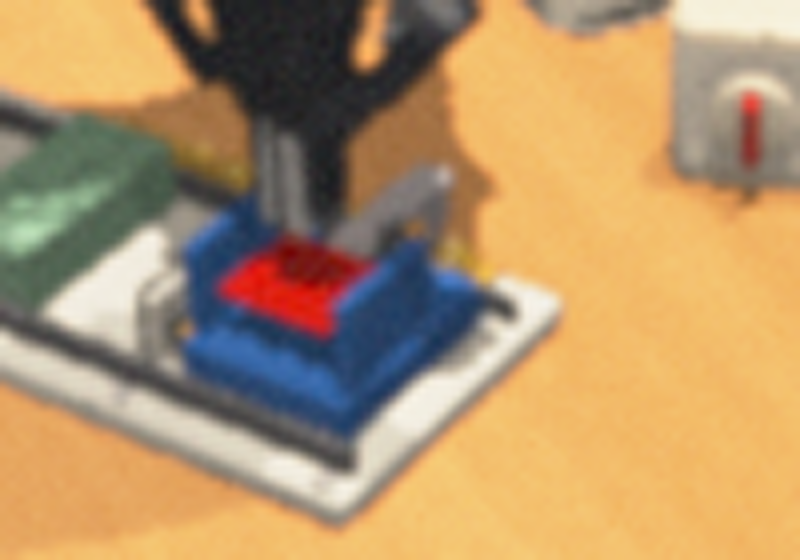

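The fingertips (px 310,235) hang over the plate between the cheeks. Descend to just above it.

>>> jog_arm(increments=[{"x": 0, "y": 0, "z": 10, "wx": 0, "wy": 0, "wz": 0}, {"x": 0, "y": 0, "z": 10, "wx": 0, "wy": 0, "wz": 0}, {"x": 0, "y": 0, "z": 3, "wx": 0, "wy": 0, "wz": 0}, {"x": 0, "y": 0, "z": 0, "wx": 0, "wy": 0, "wz": 0}, {"x": 0, "y": 0, "z": 0, "wx": 0, "wy": 0, "wz": 0}])

```text
t: 10.7
tcp_pos: [0.5302, -0.2044, 0.052]
tcp_rot: [-0.0, 0.993, 0.119, -0.0]
wrist_force: [-0.2, 0.3, 1.3]
width: -0.0
gripper_force: 0.0
```

>>> jog_arm(increments=[{"x": 0, "y": 0, "z": 4, "wx": 0, "wy": 0, "wz": 0}, {"x": 0, "y": 0, "z": 0, "wx": 0, "wy": 0, "wz": 0}, {"x": 0, "y": 0, "z": 0, "wx": 0, "wy": 0, "wz": 0}])

```text
t: 11.0
tcp_pos: [0.5311, -0.2048, 0.05]
tcp_rot: [0.001, 0.993, 0.119, 0.001]
wrist_force: [-1.9, 1.1, 5.3]
width: 0.0
gripper_force: 3.0
```

```bash
python3 - <<'E'
from h import *
go(cl(-.014,-.086,.043),13.7)
E
```

```text
t11.00 tcp [ 531.1 -204.8   50. ] xang 13.68 tilt [ 0.002 -0.001] clamp mm [-12.  -87.5] F [-1.9  1.1  5.3] w 0.0000 g 3.0
tool move mm [-2.  -1.5  7. ] wz -0.0
```

>>> jog_arm(increments=[{"x": -1, "y": 0, "z": 4, "wx": 0, "wy": 0, "wz": 0}, {"x": -1, "y": 0, "z": 4, "wx": 0, "wy": 0, "wz": 0}, {"x": 0, "y": 0, "z": 1, "wx": 0, "wy": 0, "wz": 0}, {"x": 0, "y": 0, "z": 0, "wx": 0, "wy": 0, "wz": 0}, {"x": 0, "y": 0, "z": 0, "wx": 0, "wy": 0, "wz": 0}])

```text
t: 11.5
tcp_pos: [0.5313, -0.2049, 0.0435]
tcp_rot: [0.001, 0.993, 0.12, 0.004]
wrist_force: [-1.5, 3.5, 13.6]
width: 0.0001
gripper_force: 6.2
```

```bash
python3 - <<'E'
from h import *
go(cl(-.014,-.075,.042),13.7)
E
```

```text
t11.50 tcp [ 531.3 -204.9   43.5] xang 13.74 tilt [ 0.007 -0.001] clamp mm [-11.8 -87.6] F [-1.5  3.5 13.6] w 0.0001 g 6.2
tool move mm [ -2.2 -12.7   1.4] wz 0.001
```

>>> jog_arm(increments=[{"x": 0, "y": -4, "z": 0, "wx": 0, "wy": 0, "wz": 0}, {"x": 0, "y": -4, "z": 0, "wx": 0, "wy": 0, "wz": 0}, {"x": 0, "y": -4, "z": 0, "wx": 0, "wy": 0, "wz": 0}, {"x": 0, "y": 0, "z": 0, "wx": 0, "wy": 0, "wz": 0}])

```text
t: 11.9
tcp_pos: [0.5291, -0.1964, 0.0443]
tcp_rot: [0.004, 0.993, 0.119, 0.004]
wrist_force: [-0.6, -2.7, 11.8]
width: 0.0001
gripper_force: 6.0
```

```bash
python3 - <<'E'
from h import *
st();marks(['pad_face','tab_top'],['side']);st()
E
```

```text
t11.90 tcp [ 529.1 -196.4   44.3] xang 13.65 tilt [ 0.009 -0.008] clamp mm [-11.9 -78.8] F [-0.6 -2.7 11.8] w 0.0001 g 6.0
side pad_face [(0.66, array([-4.2, 89.3, 24.5]))]
side tab_top [(0.72, array([-13.1, -77.9,  42.7]))]
t12.05 tcp [ 529.1 -196.4   44.2] xang 13.64 tilt [ 0.009 -0.007] clamp mm [-11.9 -78.8] F [-1.7 -1.1 11.7] w -0.0003 g 6.0
```

>>> jog_arm(increments=[{"x": 0, "y": -5, "z": 0, "wx": 0, "wy": 0, "wz": 0}, {"x": 0, "y": -5, "z": 0, "wx": 0, "wy": 0, "wz": 0}, {"x": 0, "y": -5, "z": 0, "wx": 0, "wy": 0, "wz": 0}, {"x": 0, "y": -5, "z": 0, "wx": 0, "wy": 0, "wz": 0}, {"x": 0, "y": 0, "z": 0, "wx": 0, "wy": 0, "wz": 0}])

```text
t: 12.55
tcp_pos: [0.5241, -0.1767, 0.0441]
tcp_rot: [0.004, 0.993, 0.119, 0.004]
wrist_force: [-2.3, -3.2, 11.9]
width: -0.0002
gripper_force: 6.1
```

```bash
python3 - <<'E'
from h import *
st();marks(['pad_face','tab_top','slide_stack'],['side'])
c=snap('side');cv2.imwrite('pics/s7.png',cv2.resize(c['color'][180:250,210:310],(800,560),interpolation=cv2.INTER_CUBIC)[:,:,::-1])
E
```

```text
t12.55 tcp [ 524.1 -176.7   44.1] xang 13.65 tilt [ 0.008 -0.007] clamp mm [-12.1 -58.5] F [-2.3 -3.2 11.9] w -0.0002 g 6.1
side pad_face [(0.56, array([-5.9, -6.1, 25.4]))]
side tab_top [(0.69, array([-16.9, -58.2,  44.7]))]
side slide_stack [(0.55, array([-1. , 24.6,  9.6]))]
```

View pics/s7.png

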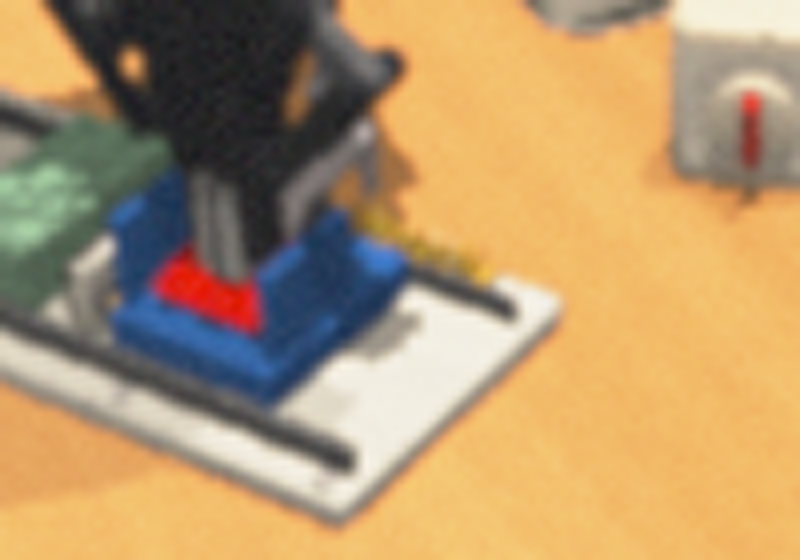

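The fence is sliding with the pressed tab and the pad face is now at y≈-6. The fingertips are still centred on the plate. Push on.

>>> jog_arm(increments=[{"x": 0, "y": -8, "z": 0, "wx": 0, "wy": 0, "wz": 0}, {"x": 0, "y": -8, "z": 0, "wx": 0, "wy": 0, "wz": 0}, {"x": 0, "y": -8, "z": 0, "wx": 0, "wy": 0, "wz": 0}, {"x": 0, "y": -8, "z": 0, "wx": 0, "wy": 0, "wz": 0}, {"x": 0, "y": -8, "z": 0, "wx": 0, "wy": 0, "wz": 0}])

```text
t: 13.3
tcp_pos: [0.5147, -0.139, 0.0441]
tcp_rot: [0.005, 0.993, 0.118, 0.003]
wrist_force: [-1.9, -4.9, 12.0]
width: -0.0001
gripper_force: 6.1
```

```bash
python3 - <<'E'
from h import *
marks(['pad_face','tab_top','slide_stack'],['side','side']);st()
E
```

```text
side pad_face [(0.48, array([-5. , 34.4, 23.1]))]
side tab_top [(0.72, array([-17.5, -21.5,  42.7]))]
side slide_stack [(0.65, array([-1.7, 43.8, 10.8]))]
side pad_face [(0.44, array([-3.1, 34.6, 25.7]))]
side tab_top [(0.67, array([-3.6, 35.4, 26.3]))]
side slide_stack [(0.51, array([-3.7, 49. , 13.5]))]
t13.70 tcp [ 514.4 -137.4   43.7] xang 13.64 tilt [ 0.007 -0.006] clamp mm [-12.2 -18. ] F [-2.3 -1.6 12.3] w -0.0000 g 6.3
```

>>> jog_arm(increments=[{"x": 0, "y": -5, "z": 0, "wx": 0, "wy": 0, "wz": 0}, {"x": 0, "y": -5, "z": 0, "wx": 0, "wy": 0, "wz": 0}, {"x": 0, "y": 0, "z": 0, "wx": 0, "wy": 0, "wz": 0}, {"x": 0, "y": 0, "z": 0, "wx": 0, "wy": 0, "wz": 0}])

```text
t: 14.1
tcp_pos: [0.5121, -0.1285, 0.0438]
tcp_rot: [0.004, 0.993, 0.119, 0.003]
wrist_force: [-2.3, -4.3, 12.4]
width: 0.0003
gripper_force: 6.2
```

>>> jog_arm(increments=[{"x": 0, "y": -3, "z": 0, "wx": 0, "wy": 0, "wz": 0}, {"x": 0, "y": 0, "z": 0, "wx": 0, "wy": 0, "wz": 0}, {"x": 0, "y": 0, "z": 0, "wx": 0, "wy": 0, "wz": 0}])

```text
t: 14.4
tcp_pos: [0.5115, -0.1259, 0.0438]
tcp_rot: [0.004, 0.993, 0.118, 0.003]
wrist_force: [-2.0, -4.2, 12.0]
width: 0.0
gripper_force: 6.2
```

```bash
python3 - <<'E'
from h import *
st();marks(['pad_face','tab_top','slide_stack'],['side','side']);st()
c=snap('side');cv2.imwrite('pics/s8.png',cv2.resize(c['color'][170:240,180:280],(800,560),interpolation=cv2.INTER_CUBIC)[:,:,::-1])
E
```

```text
t14.40 tcp [ 511.5 -125.9   43.8] xang 13.60 tilt [ 0.007 -0.008] clamp mm [-12.3  -6.2] F [-2.  -4.2 12. ] w 0.0000 g 6.2
side pad_face [(0.58, array([-2.9, 45.6, 23.7]))]
side tab_top [(0.72, array([-16.4,  -5.6,  41.6]))]
side slide_stack [(0.67, array([ 0.7, 64.6, 10.3]))]
side pad_face [(0.58, array([-2.4, 47.8, 25.1]))]
side tab_top [(0.57, array([-18.2,  -5.5,  40.9]))]
side slide_stack [(0.83, array([ 0.4, 62.8, 11.2]))]
t14.80 tcp [ 511.5 -125.9   43.8] xang 13.60 tilt [ 0.007 -0.008] clamp mm [-12.3  -6.2] F [-1.5 -4.  12.3] w -0.0001 g 6.2
```

View pics/s8.png

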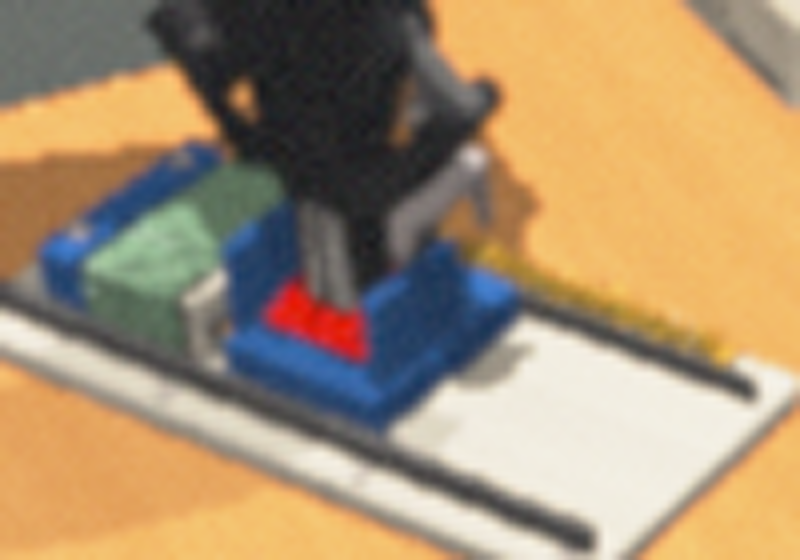

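The pad now touches the slides (px 205,310), and only a few millimetres remain to the stop (60,265). Continue in small steps and watch the force.

>>> jog_arm(increments=[{"x": 0, "y": -2, "z": 0, "wx": 0, "wy": 0, "wz": 0}, {"x": 0, "y": 0, "z": 0, "wx": 0, "wy": 0, "wz": 0}, {"x": 0, "y": 0, "z": 0, "wx": 0, "wy": 0, "wz": 0}])

```text
t: 15.15
tcp_pos: [0.511, -0.1241, 0.0438]
tcp_rot: [0.005, 0.993, 0.118, 0.003]
wrist_force: [-2.1, -4.6, 12.7]
width: -0.0004
gripper_force: 6.2
```

>>> jog_arm(increments=[{"x": 0, "y": -2, "z": 0, "wx": 0, "wy": 0, "wz": 0}, {"x": 0, "y": 0, "z": 0, "wx": 0, "wy": 0, "wz": 0}, {"x": 0, "y": 0, "z": 0, "wx": 0, "wy": 0, "wz": 0}])

```text
t: 15.45
tcp_pos: [0.5105, -0.1222, 0.0438]
tcp_rot: [0.005, 0.993, 0.118, 0.003]
wrist_force: [-1.8, -4.8, 13.1]
width: -0.0001
gripper_force: 6.2
```

```bash
python3 - <<'E'
from h import *
st();marks(['pad_face','tab_top','slide_stack'],['side','side']);st()
E
```

```text
t15.45 tcp [ 510.5 -122.2   43.8] xang 13.60 tilt [ 0.007 -0.008] clamp mm [-12.4  -2.3] F [-1.8 -4.8 13.1] w -0.0001 g 6.2
side pad_face [(0.53, array([-3.1, 51.6, 24.6]))]
side tab_top [(0.48, array([-16.6,  -1. ,  42.8]))]
side slide_stack [(0.82, array([ 0. , 65.1, 11. ]))]
side pad_face [(0.57, array([-1.5, 52.5, 25.5]))]
side tab_top [(0.53, array([-17.2,  -3.3,  42.6]))]
side slide_stack [(0.65, array([-0.3, 66.4, 11. ]))]
t15.85 tcp [ 510.5 -122.2   43.8] xang 13.59 tilt [ 0.007 -0.008] clamp mm [-12.4  -2.3] F [-3.  -5.1 13.1] w 0.0001 g 6.2
```

>>> jog_arm(increments=[{"x": 0, "y": -1.5, "z": 0, "wx": 0, "wy": 0, "wz": 0}, {"x": 0, "y": 0, "z": 0, "wx": 0, "wy": 0, "wz": 0}, {"x": 0, "y": 0, "z": 0, "wx": 0, "wy": 0, "wz": 0}])

```text
t: 16.15
tcp_pos: [0.5102, -0.1209, 0.0438]
tcp_rot: [0.005, 0.993, 0.118, 0.003]
wrist_force: [-2.6, -4.8, 12.2]
width: 0.0002
gripper_force: 6.2
```

>>> jog_arm(increments=[{"x": 0, "y": -1.5, "z": 0, "wx": 0, "wy": 0, "wz": 0}, {"x": 0, "y": 0, "z": 0, "wx": 0, "wy": 0, "wz": 0}, {"x": 0, "y": 0, "z": 0, "wx": 0, "wy": 0, "wz": 0}])

```text
t: 16.45
tcp_pos: [0.51, -0.1202, 0.044]
tcp_rot: [0.006, 0.993, 0.118, 0.003]
wrist_force: [-2.0, -7.0, 11.5]
width: 0.0001
gripper_force: 6.2
```

```bash
python3 - <<'E'
from h import *
st();marks(['pad_face','tab_top','slide_stack'],['side','side']);st()
E
```

```text
t16.45 tcp [ 510.  -120.2   44. ] xang 13.57 tilt [ 0.008 -0.01 ] clamp mm [-12.4  -0.2] F [-2.  -7.  11.5] w 0.0001 g 6.2
side pad_face [(0.55, array([-5.2, 48.2, 26.1]))]
side tab_top [(0.46, array([-17. ,   1.4,  45.4]))]
side slide_stack [(0.84, array([-0.7, 68.7,  9.3]))]
side pad_face []
side tab_top [(0.72, array([-19.7,   1.5,  42.3]))]
side slide_stack [(0.61, array([-1.3, 69.2,  9.6]))]
t16.85 tcp [ 510.  -120.2   44. ] xang 13.56 tilt [ 0.008 -0.01 ] clamp mm [-12.4  -0.2] F [-1.9 -6.7 11.9] w -0.0001 g 6.2
```

>>> jog_arm(increments=[{"x": 0, "y": -1.5, "z": 0, "wx": 0, "wy": 0, "wz": 0}, {"x": 0, "y": 0, "z": 0, "wx": 0, "wy": 0, "wz": 0}, {"x": 0, "y": 0, "z": 0, "wx": 0, "wy": 0, "wz": 0}])

```text
t: 17.15
tcp_pos: [0.5097, -0.1191, 0.044]
tcp_rot: [0.006, 0.993, 0.118, 0.003]
wrist_force: [-1.8, -7.4, 11.2]
width: 0.0002
gripper_force: 6.2
```

>>> jog_arm(increments=[{"x": 0, "y": -1.5, "z": 0, "wx": 0, "wy": 0, "wz": 0}, {"x": 0, "y": 0, "z": 0, "wx": 0, "wy": 0, "wz": 0}, {"x": 0, "y": 0, "z": 0, "wx": 0, "wy": 0, "wz": 0}])

```text
t: 17.45
tcp_pos: [0.5094, -0.1178, 0.0441]
tcp_rot: [0.006, 0.993, 0.118, 0.003]
wrist_force: [-0.9, -6.9, 11.4]
width: 0.0002
gripper_force: 6.2
```

```bash
python3 - <<'E'
from h import *
st();marks(['pad_face','tab_top','slide_stack'],['side','side']);st()
c=snap('side');cv2.imwrite('pics/s9.png',c['color'][:,:,::-1])
E
```

```text
t17.45 tcp [ 509.4 -117.8   44.1] xang 13.54 tilt [ 0.008 -0.012] clamp mm [-12.4   2.2] F [-0.9 -6.9 11.4] w 0.0002 g 6.2
side pad_face [(0.57, array([-1.3, 52. , 24.3]))]
side tab_top [(0.56, array([-16.9,   2.8,  41.6]))]
side slide_stack [(0.55, array([-3. , 68.8,  9.3]))]
side pad_face [(0.51, array([-3.2, 49.7, 25.8]))]
side tab_top [(0.63, array([-18. ,   2.3,  41.9]))]
side slide_stack [(0.75, array([-3.7, 69.2,  9.2]))]
t17.85 tcp [ 509.4 -117.8   44. ] xang 13.55 tilt [ 0.008 -0.012] clamp mm [-12.4   2.2] F [-2.  -7.3 11.7] w 0.0001 g 6.2
```

>>> jog_arm(increments=[{"x": 0, "y": -0.8, "z": 0, "wx": 0, "wy": 0, "wz": 0}, {"x": 0, "y": 0, "z": 0, "wx": 0, "wy": 0, "wz": 0}, {"x": 0, "y": 0, "z": -3, "wx": 0, "wy": 0, "wz": 0}, {"x": 0, "y": 0, "z": 0, "wx": 0, "wy": 0, "wz": 0}, {"x": 0, "y": 0, "z": 0, "wx": 0, "wy": 0, "wz": 0}])

```text
t: 18.4
tcp_pos: [0.509, -0.1167, 0.0466]
tcp_rot: [0.006, 0.993, 0.118, 0.003]
wrist_force: [-1.3, -7.4, 9.1]
width: 0.0
gripper_force: 5.2
```

>>> jog_arm(increments=[{"x": 0, "y": 0, "z": -2.5, "wx": 0, "wy": 0, "wz": 0}, {"x": 0, "y": 0, "z": 0, "wx": 0, "wy": 0, "wz": 0}, {"x": 0, "y": 0, "z": 0, "wx": 0, "wy": 0, "wz": 0}])

```text
t: 18.7
tcp_pos: [0.5089, -0.1159, 0.0486]
tcp_rot: [0.005, 0.993, 0.118, 0.003]
wrist_force: [-0.2, -6.4, 8.4]
width: 0.0001
gripper_force: 4.4
```

```bash
python3 - <<'E'
from h import *
st();marks(['pad_face','tab_top','slide_stack'],['side','side']);st()
E
```

```text
t18.70 tcp [ 508.9 -115.9   48.6] xang 13.58 tilt [ 0.007 -0.009] clamp mm [-12.5   4.2] F [-0.2 -6.4  8.4] w 0.0001 g 4.4
side pad_face [(0.55, array([-3.7, 51. , 22.6]))]
side tab_top [(0.51, array([-20.2,   4.1,  51.3]))]
side slide_stack [(0.79, array([-1.5, 66.5, 10.1]))]
side pad_face [(0.5, array([-5.1, 55.7, 24.4]))]
side tab_top [(0.47, array([-20. ,   6.9,  47.7]))]
side slide_stack [(0.75, array([-2.2, 68.7,  8. ]))]
t19.10 tcp [ 508.9 -115.9   48.5] xang 13.58 tilt [ 0.007 -0.009] clamp mm [-12.5   4.2] F [-0.5 -5.6  8.1] w -0.0000 g 4.4
```

The tip is still on the plate at z≈48.5 mm with 8 N, so the nose has dropped into a notch. Lift off and check.

>>> jog_arm(increments=[{"x": 0, "y": 2, "z": -3, "wx": 0, "wy": 0, "wz": 0}, {"x": 0, "y": 0, "z": -5, "wx": 0, "wy": 0, "wz": 0}, {"x": 0, "y": 0, "z": -20, "wx": 0, "wy": 0, "wz": 0}, {"x": 0, "y": 0, "z": -40, "wx": 0, "wy": 0, "wz": 0}, {"x": 0, "y": 0, "z": -40, "wx": 0, "wy": 0, "wz": 0}])

```text
t: 19.6
tcp_pos: [0.5046, -0.1129, 0.152]
tcp_rot: [-0.001, 0.993, 0.119, -0.002]
wrist_force: [1.1, -1.0, 0.1]
width: 0.0001
gripper_force: 0.0
```

>>> jog_arm(increments=[{"x": -50, "y": 30, "z": 0, "wx": 0, "wy": 0, "wz": 0}, {"x": -50, "y": 50, "z": 0, "wx": 0, "wy": 0, "wz": 0}, {"x": -50, "y": 50, "z": 0, "wx": 0, "wy": 0, "wz": 0}, {"x": 0, "y": 50, "z": 0, "wx": 0, "wy": 0, "wz": 0}, {"x": 0, "y": 50, "z": 0, "wx": 0, "wy": 0, "wz": 0}])

```text
t: 20.1
tcp_pos: [0.441, -0.3322, 0.152]
tcp_rot: [-0.001, 0.993, 0.119, -0.0]
wrist_force: [1.0, -0.2, 0.8]
width: -0.0003
gripper_force: 0.0
```

```bash
python3 - <<'E'
from h import *
st()
t=snap('top'); s=snap('side')
a=rectify(t['color'][:,:,::-1].copy(),t,.037,-75,75,-90,110,4)
a=cv2.resize(cv2.rotate(a,cv2.ROTATE_90_COUNTERCLOCKWISE),(800,600))
cv2.imwrite('pics/fin.png',a[:, :])
b=cv2.resize(s['color'][165:235,180:280],(800,560),interpolation=cv2.INTER_CUBIC)[:,:,::-1];cv2.imwrite('pics/fin2.png',np.vstack([cv2.resize(a,(400,300)),cv2.resize(b,(400,300))]))
marks(['pad_face','tab_top','slide_stack','stop_face','timer','tape_roll'])
E
```

```text
t20.10 tcp [ 441.  -332.2  152. ] xang 13.64 tilt [-0.001  0.002] clamp mm [-129.7 -189.8] F [ 1.  -0.2  0.8] w -0.0003 g 0.0
top pad_face [(0.43, array([-2.8, 51.8, 26.5]))]
top tab_top [(0.96, array([-15.4,   2. ,  46.2]))]
top slide_stack [(0.56, array([-2.4, 71. , 11.6]))]
top stop_face [(0.68, array([ 0.1, 91.8, 26.3]))]
top timer [(0.92, array([ 170.4, -137.9,    2.4]))]
top tape_roll [(0.9, array([  62.4, -332.3,    1.7]))]
side pad_face [(0.6, array([-4.6, 53.3, 23.7]))]
side tab_top [(0.67, array([-16.4,   0.6,  52.8]))]
side slide_stack []
side stop_face [(0.62, array([-4.8, 88.8, 23.6]))]
side timer [(0.72, array([ 169.5, -138.7,   -4.6]))]
side tape_roll [(0.7, array([  56.1, -331.9,   -5. ]))]
```

View pics/fin2.png

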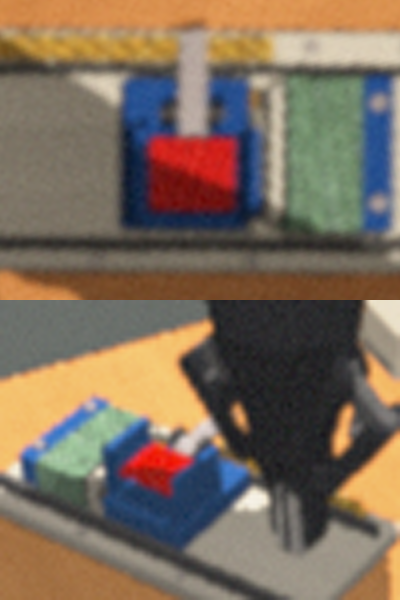

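The slides are flush against the stop with the pad on them. The fence is home and the plate looks level. Check the fence travel numerically.

```bash
python3 - <<'E'
from h import *
def red(im,c,n):
    a=rectify(im,c,.05,-45,25,-120,50,4); b=a.astype(int)
    m=((b[:,:,2]>110)&(b[:,:,1]<70)&(b[:,:,0]<75)).astype(np.uint8)
    y,x=np.nonzero(m); print(n,'red mean x,y',x.mean()/4-45,y.mean()/4-120,'ext y',np.percentile(y,[2,98])/4-120,m.sum()/16)
for n in('top','side'):
    c=snap(n); red(cv2.imread(f'pics/{n}0.png'),c,n+'0'); red(c['color'][:,:,::-1].copy(),c,n+'1')
c=snap('top')
for f in(cv2.imread('pics/top0.png'),c['color'][:,:,::-1].copy()):
    a=rectify(f,c,.037,-30,30,-60,100,2).mean((1,2)); print([int(v) for v in a[::2]])
E
```

```text
top0 red mean x,y -12.643864113750205 -84.81561035708515 ext y [-105.5   -64.25] 1547.25
top1 red mean x,y -10.5788479099026 4.7529423701298725 ext y [-14.75  25.  ] 1232.0
side0 red mean x,y -18.601261719529223 -83.14045980450828 ext y [-104.    -65.75] 1253.25
side1 red mean x,y -18.512961528530855 6.154557190808163 ext y [-14.5   23.25] 1210.3125
[63, 60, 60, 62, 66, 71, 76, 82, 88, 96, 105, 116, 127, 135, 139, 139, 136, 134, 136, 145, 157, 168, 173, 170, 159, 144, 130, 126, 132, 146, 161, 174, 181, 184, 185, 185, 185, 185, 185, 186, 185, 185, 185, 185, 185, 185, 185, 184, 184, 184, 184, 185, 185, 185, 185, 185, 185, 185, 185, 185, 185, 184, 184, 185, 185, 185, 185, 185, 185, 186, 185, 185, 186, 186, 185, 185, 185, 185, 185, 186, 186, 186, 186, 185, 185, 185, 185, 185, 185, 185, 185, 185, 185, 186, 186, 186, 186, 185, 185, 185, 185, 185, 186, 186, 186, 186, 186, 185, 185, 185, 185, 185, 185, 185, 186, 186, 186, 185, 185, 185, 186, 186, 186, 186, 186, 185, 185, 185, 184, 184, 184, 184, 185, 185, 184, 184, 184, 185, 185, 185, 184, 183, 180, 173, 162, 144, 121, 95, 71, 56, 50, 53, 61, 70, 78, 85, 89, 92, 93, 93]
[112, 112, 113, 112, 112, 113, 113, 113, 112, 112, 111, 112, 112, 112, 112, 112, 112, 113, 113, 113, 113, 114, 114, 115, 115, 115, 114, 110, 103, 93, 81, 67, 56, 48, 44, 45, 48, 52, 55, 57, 59, 61, 62, 63, 65, 67, 69, 71, 71, 70, 69, 67, 66, 64, 64, 66, 68, 73, 79, 86, 93, 99, 103, 105, 107, 107, 108, 108, 107, 107, 106, 104, 100, 94, 87, 80, 74, 71, 70, 71, 73, 75, 77, 79, 80, 81, 80, 77, 72, 66, 61, 57, 56, 59, 66, 75, 83, 90, 96, 98, 99, 99, 100, 106, 118, 137, 157, 174, 183, 182, 171, 153, 132, 116, 108, 108, 113, 118, 122, 124, 125, 124, 123, 123, 124, 123, 123, 122, 121, 121, 121, 123, 124, 125, 125, 125, 124, 124, 123, 122, 122, 122, 122, 121, 120, 120, 120, 119, 118, 115, 110, 105, 99, 96, 96, 96, 99, 101, 104, 104]
```

```bash
python3 -c "
from station import bot
print(bot.sign_off())"
```

```text
the job is handed in; nothing more can be done
None
```

The job is handed in: the slides lie flat against the stop, the fence has travelled about 90 mm and its tab has dropped into a notch, and the pad is pushed in about 3.3 mm (camera estimate, so less than half way); I touched nothing else on the table and it took about 21 s.

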